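# Roll-check the steel rolls and file them in the carrier

### The arm

A 6-joint arm with a two-finger parallel gripper is mounted at the origin on a cart in front of the work surface, level with it; the furniture and walls round the work are solid. World frame = base frame: x ahead of the robot, y to its left, z up, the work surface at z = 0. Lengths are in m, angles in rad, forces in N, time in s.
With the tool pointing down it reaches from about 0.35 to 0.775 m from the base axis. Payload 7.3 kg.
Tool frame: the origin (TCP) lies midway between the tips of the shut fingers; the grasp point (between the pads) lies 19 mm behind it; z points along the fingers, y is the line along which they close (so a half turn about z gives the same grasp; the last joint's range is limited). The gripper opens to 92 mm and grips with 3 to 60 N. Pads are 19 mm wide; open, the fingers measure 130 mm over their backs; the gripper's body (75 mm by 190 mm) begins 47 mm behind the grasp point.
Start: joints at [-1.44, 0.342, 1.524, -0, 1.275, -0.146], TCP at [0.143, -0.505, 0.227] pointing down, gripper open.
Joint ranges: [-2.53, 2.53], [-0.77, 2.02], [0.04, 2.7], [-1, 4.14], [0.28, 2.66], [-3.11, 3.11]. Speed limits (rad/s): [2.57, 2.57, 3.14, 3.14, 3.14, 3.14].

### API

Orientations are given as [roll, pitch, yaw] about the fixed x, y, z axes, in that order (R = Rz(yaw) Ry(pitch) Rx(roll)).
In Python, from cell import monitor, vision, workorder gives the robot as it stands.
- The arm moves only by the tool move_arm, never from a script. Its argument "rows" is a list of rows, each a list of 5 numbers: the shift along the world's x, y, z in mm, then the turn about the world's z in rad, then the closure, from -1 (fully open) to 1 (shut). A call has 1 to 12 rows; each row shifts and turns the commanded pose from where the row before left it; what a row does not reach is not made up. A row lasts 1/10 s, in which the tool goes at most 50 mm and 8.59 degrees, less where a joint would pass 70% of its speed; a pose out of reach is approached as far as the arm can. A call is refused whole if a number of a shift passes 50 or a number of a turn 0.15, either way. A call with a gripper value outside its range is refused whole. The fingers move at their own pace and stop on an object; "newtons" is the grip in N (left out, the last holds). Time passes only in rows, so rows that do not move let the fingers close. It gives the time, the measured TCP pose, the force, the opening and the grip force at its end, in the units of the state.
- monitor.observe(): the state, without advancing time (a new reading comes with each control period).
- vision.read_camera(name): name is "scene" or "side" or "wrist"; returns the picture (480x640x3 uint8, red, green, blue); there is no depth.
- vision.get_calibration(name): a dict with "K" (3x3 intrinsics, pixels), "T" (4x4, takes a point from camera to world coordinates); the wrist camera has in their place "mount" (4x4, takes a point from camera to tool coordinates, whose origin is the TCP and whose axes are the flange's). Camera axes: x right, y up, looking along -z (the intrinsics and any distortion apply to the point x, -y, -z); pixel columns grow to the right and rows downward; lengths in m; the calibration is good to about 2 mm. A picture is of the moment at which its call begins: read the wrist's pose just before it. get_calibration takes no time and is no camera call.
- workorder.hand_in(): hands the job in; it is judged then, once.
The state is a dict: "time": time; "qpos": joint angles; "qvel": joint speeds; "joint_efforts": joint torques, N m; "tool_pos": TCP position; "tool_rot": TCP orientation; "contact_force": force on the tool from outside, world axes, zero at the start; "torque": the same for the moment, N m; "opening": finger opening in m; "grip_force": force on a finger pad.
Only numpy, scipy, OpenCV 4.12 (cv2) and the standard library are available. Lean on these libraries where they do the work, as an engineer would, in place of code of your own. Each camera call takes 0.05 s, during which the arm holds its last target. There are 200 camera calls.

### The job

Take the orange paddle and with it gently roll every steel roll along its lane of the track until it drops home into the pocket at the yellow stops; no hand on a roll while it is on the runway. When all are at the stops, stand the paddle back on the black mat and put the rolls into the green carrier, one to a well, lying flat. Leave the tin, the tape measure and the magnet where they are.

Things in the scene. Friction and masses are not known exactly. Their poses are not given: they have to be found in the camera images.
- track: fixed dark steel track 288 x 262 mm, blue dividers, yellow stops. Origin: on its underside (it spans x = -140 to +148, y = -131 to +131 mm), on the bench; z up; rolls run along its +x. Lanes 1, 2, 3 centred at y = -84, 0, +84 mm, each 78 mm wide; divider tops 20 mm above the bench. Level runway, top at z = 8 mm, from x = -135 (low lip) to +100 mm, then a step down to a pocket, see stop_1
- stop_1 (a point): where the centre of roll 1 lies when it is home in the pocket against the stop of lane 1: at x = +112.5 mm, y = -84 mm of the track, 22 mm above the bench; axes as the track's. Each pocket: floor z = 5 mm, from the step at x = +100 mm to two yellow tabs at x = +132 to +142 mm (tops z = 24 mm) at the lane's sides, 42 mm apart, so a finger fits between
- stop_2 (a point): where the centre of roll 2 lies when it is home in the pocket against the stop of lane 2: at x = +112.5 mm, y = 0 mm of the track, 22 mm above the bench; axes as the track's
- stop_3 (a point): where the centre of roll 3 lies when it is home in the pocket against the stop of lane 3: at x = +112.5 mm, y = 84 mm of the track, 22 mm above the bench; axes as the track's
- roll_1: bright steel roll with dark ends, diameter 34 mm, length 70 mm, 0.12 to 0.21 kg; may be absent. Starts on the runway of lane 1, lying across the lane (centre 25 mm above the bench; free to roll). Origin: its centre; its x axis is its length, about which it turns as it rolls
- roll_2: bright steel roll with dark ends, diameter 34 mm, length 70 mm, 0.12 to 0.21 kg; may be absent. Starts on the runway of lane 2, lying across the lane (centre 25 mm above the bench; free to roll). Origin: its centre; its x axis is its length, about which it turns as it rolls
- roll_3: bright steel roll with dark ends, diameter 34 mm, length 70 mm, 0.12 to 0.21 kg; may be absent. Starts on the runway of lane 3, lying across the lane (centre 25 mm above the bench; free to roll). Origin: its centre; its x axis is its length, about which it turns as it rolls
- paddle: loose paddle, 100 mm long, 0.15 kg. Origin: centre of its underside, on which it stands; z up; +x to the blade. Orange blade: front face x = +50 mm, 8 mm thick, 60 mm wide in y, z = 0 to 45 mm. Wooden handle x = -50 to +42 mm, 18 mm wide in y, z = 24 to 44 mm: grip it across y near x = +5 mm. Orange rear foot x = -35 to -27 mm, 44 mm wide, z = 0 to 28 mm
- mat: black rubber mat fixed on the bench, 120 (x) x 180 (y) x 3 mm, on which the paddle stands. Origin: centre of its underside; z up. Mat and carrier may be on either side of the track. A fume hood hangs behind the track and a clamp post stands behind the left side: keep the arm clear of them
- carrier: green steel carrier, loose, 206 (x) x 100 (y) x 20 mm, 0.9 kg. Origin: centre of underside; z up. Three wells in a row along x at -66, 0, +66 mm; a roll lies in a well along the carrier's y; any free well will do. Well floor z = 6 mm; four corner tabs (tops z = 20 mm) leave 40 mm in x for the roll and, between them, 52 mm in y for the fingers; end rails are 82 mm apart in y
- well_1 (a point): centre of a roll lying in well 1: x = -66 mm, y = 0, z = 23 mm of the carrier; axes as the carrier's
- well_2 (a point): centre of a roll lying in well 2: x = 0 mm, y = 0, z = 23 mm of the carrier; axes as the carrier's
- well_3 (a point): centre of a roll lying in well 3: x = 66 mm, y = 0, z = 23 mm of the carrier; axes as the carrier's
- gel_tin: bystander: round tin with a white lid, 69 mm wide, 52 mm high; origin under its centre
- tape_measure: bystander: yellow tape measure, 62 x 80 x 34 mm; origin under its centre
- magnet_square: bystander: red and grey welding magnet, 63 x 93 x 18 mm; origin under its centre
Not all that is in view belongs to the job. Leave any brown look-alike of the roll_3 alone.

How it is judged:
On the way:
1. every roll lies at rest in the pocket at the stop of its lane (centre within 12 mm of the stop point) (horizontal distance between roll_1 and stop_1 below 0.012 m and z of each of roll_1, roll_2, roll_3 in the frame of track below 0.027 m and linear speed of each of roll_1, roll_2, roll_3 below 0.03 m/s and horizontal distance between roll_2 and stop_2 below 0.012 m and horizontal distance between roll_3 and stop_3 below 0.012 m), for 0.2 s.
At the end, for the whole second after the job is handed in: Every roll that is present lies at rest on the floor of a well of the carrier (centre within 12 mm of the well's point, length along the well within 0.2 rad), the carrier flat on the bench; the paddle stands upright on the mat with its centre above the mat ((horizontal distance between roll_1 and well_1 below 0.012 m or horizontal distance between roll_1 and well_2 below 0.012 m or horizontal distance between roll_1 and well_3 below 0.012 m) and z of roll_1 in the frame of carrier between 0.018 and 0.028 m and angle between the x axis of each of roll_1, roll_2, roll_3 and the y axis of carrier, either way round below 0.2 rad and linear speed of each of roll_1, roll_2, roll_3, paddle below 0.02 m/s and (horizontal distance between roll_2 and well_1 below 0.012 m or horizontal distance between roll_2 and well_2 below 0.012 m or horizontal distance between roll_2 and well_3 below 0.012 m) and z of roll_2 in the frame of carrier between 0.018 and 0.028 m and (horizontal distance between roll_3 and well_1 below 0.012 m or horizontal distance between roll_3 and well_2 below 0.012 m or horizontal distance between roll_3 and well_3 below 0.012 m) and z of roll_3 in the frame of carrier between 0.018 and 0.028 m and x of paddle in the frame of mat between -0.055 and 0.055 m and y of paddle in the frame of mat between -0.08 and 0.08 m and z of paddle in the frame of mat below 0.012 m and angle between paddle's own z axis and vertical below 0.2 rad and angle between carrier's own z axis and vertical below 0.1 rad and height (world z) of carrier below 0.01 m); the robot touches nothing.
It fails at once if the hand touches a roll that lies on the runway, short of the pocket ((contact force between any of the fingers, the arm and roll_1 above 0.5 N and x of roll_1 in the frame of track between -0.17 and 0.085 m and y of roll_1 in the frame of track between -0.13 and 0.13 m and z of roll_1 in the frame of track below 0.033 m) or (contact force between any of the fingers, the arm and roll_2 above 0.5 N and x of roll_2 in the frame of track between -0.17 and 0.085 m and y of roll_2 in the frame of track between -0.13 and 0.13 m and z of roll_2 in the frame of track below 0.033 m) or (contact force between any of the fingers, the arm and roll_3 above 0.5 N and x of roll_3 in the frame of track between -0.17 and 0.085 m and y of roll_3 in the frame of track between -0.13 and 0.13 m and z of roll_3 in the frame of track below 0.033 m)).
It fails at once if the paddle presses a roll with more than 20 N (contact force between paddle and roll_1 above 20 N or contact force between paddle and roll_2 above 20 N or contact force between paddle and roll_3 above 20 N).
It fails at once if tin, tape measure or magnet is moved more than 30 mm (distance of any of gel_tin, tape_measure, magnet_square from where it was at the start of the episode above 0.03 m).
Of roll_1, roll_2, roll_3 only 2 to 3 are there at a start; the rules pass over those that are not, and their reading is None.
At some moment in a run one of paddle, carrier may be knocked a few centimetres aside while the robot is not near it.
It also fails if it takes over 210 s, if anything falls off the work surface, if the arm or the gripper's body presses on something with over 40 N, if the wrist force passes 120 N, or if a joint passes its speed limit or range.

## Working session

There is one attempt and no reset: what is moved stays moved. The work goes in short steps, Python scripts to look and compute and a tool call to move; the robot and the scene stay as the last step left them, time stands still between calls to the robot, and variables do not carry over. Pictures are saved under pics/ and viewed, at most 14 in all, crops included, and the job is handed in when it is done.

Besides the shell and the picture viewer there is one more tool, called after "Emit:" in YAML: its name, and indented under it one key for each argument. move_arm: Moves the arm, as the interface text tells. Its arguments: {"type":"object","properties":{"rows":{"type":"array","items":{"type":"array","items":{"type":"number"}}},"newtons":{"type":"number"}},"required":["rows"]}

```bash
ls; mkdir -p pics; python3 - <<'E'
from cell import monitor, vision
import cv2,numpy as np
print(monitor.observe())
for n in("scene","side"):
    cv2.imwrite(f"pics/{n}0.png",vision.read_camera(n)[:,:,::-1]); c=vision.get_calibration(n); print(n,{k:np.round(v,4).tolist() if not isinstance(v,str) else v for k,v in c.items()})
print(vision.get_calibration("wrist"))
E
```

```text
pics
{'time': 0.0, 'qpos': array([-1.44002187e+00,  3.42717702e-01,  1.52502964e+00, -1.16281392e-05,
        1.27540924e+00, -1.45980845e-01]), 'qvel': array([ 2.70820690e-04, -4.30524175e-05, -1.73996826e-03, -4.53840483e-06,
       -5.24991022e-04,  1.47328695e-03]), 'joint_efforts': array([ 9.69883399e-05, -4.31234050e+01, -2.44217044e+01,  7.20440154e-02,
        5.61321003e-02, -1.31546972e-04]), 'tool_pos': array([ 0.14342147, -0.50459613,  0.22604317]), 'tool_rot': array([-3.14004374e+00, -2.16492279e-04,  2.76758526e-01]), 'contact_force': array([-0.26370966, -0.14489724,  0.38778603]), 'torque': array([ 0.02123301, -0.03335418,  0.00238006]), 'grip_force': 0.0, 'opening': 0.09170895640032789}
scene {'K': [[587.4919, 0.0, 316.8234], [0.0, 587.4919, 233.9028], [0.0, 0.0, 1.0]], 'T': [[0.8276, 0.2901, -0.4805, -0.1888], [-0.561, 0.4556, -0.6912, -1.1654], [0.0184, 0.8416, 0.5398, 0.9465], [0.0, 0.0, 0.0, 1.0]]}
side {'K': [[564.1982, 0.0, 327.807], [0.0, 564.1982, 236.2308], [0.0, 0.0, 1.0]], 'T': [[0.9643, 0.0795, -0.2527, 0.2608], [-0.2642, 0.3547, -0.8969, -1.2502], [0.0184, 0.9316, 0.3631, 0.5328], [0.0, 0.0, 0.0, 1.0]]}
{'K': array([[344.54491698,   0.        , 319.82556157],
       [  0.        , 344.54491698, 240.24918368],
       [  0.        ,   0.        ,   1.        ]]), 'mount': array([[ 5.73627420e-04,  9.52697972e-01,  3.03918156e-01,
         8.37340317e-02],
       [ 9.99999650e-01, -3.61274961e-04, -7.54944356e-04,
        -7.09448489e-04],
       [-6.09435937e-04,  3.03918482e-01, -9.52697845e-01,
        -1.56429308e-01],
       [ 0.00000000e+00,  0.00000000e+00,  0.00000000e+00,
         1.00000000e+00]])}
```

View pics/scene0.png

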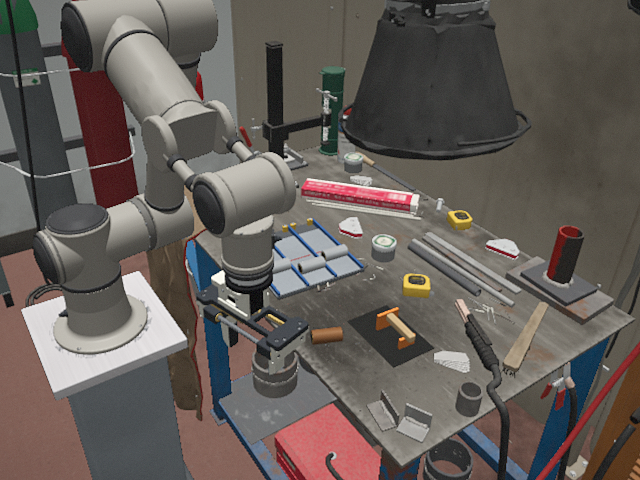

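View pics/side0.png

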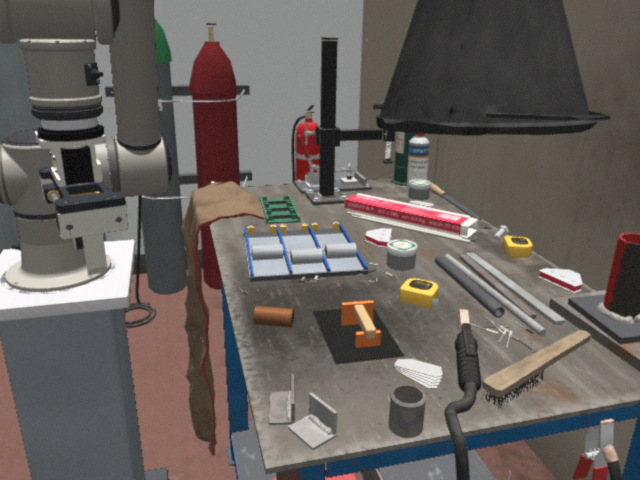

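```bash
cat > h.py <<'E'
from cell import monitor, vision
import cv2,numpy as np
from scipy.spatial.transform import Rotation as Ro
def pose():
    s=monitor.observe(); T=np.eye(4); T[:3,:3]=Ro.from_euler('xyz',s['tool_rot']).as_matrix(); T[:3,3]=s['tool_pos']; return T
def cam(n,Tt=None):
    c=vision.get_calibration(n)
    return c['K'],(c['T'] if n!='wrist' else (pose() if Tt is None else Tt)@c['mount'])
def pix2w(K,T,u,v,z):
    d=T[:3,:3]@np.array([(u-K[0,2])/K[0,0],-(v-K[1,2])/K[1,1],-1]); o=T[:3,3]
    return o+d*(z-o[2])/d[2]
def w2pix(K,T,p):
    q=T[:3,:3].T@(np.asarray(p)-T[:3,3]); return np.array([K[0,0]*q[0]/-q[2]+K[0,2],K[1,1]*q[1]/q[2]+K[1,2]])
def snap(n,name):
    T=pose(); im=vision.read_camera(n)[:,:,::-1].copy(); cv2.imwrite(f'pics/{name}.png',im); np.save(f'pics/{name}.npy',T); return im
def crop(im,name,x,y,w,h,s):
    cv2.imwrite(f'pics/{name}.png',cv2.resize(im[y:y+h,x:x+w],None,fx=s,fy=s,interpolation=cv2.INTER_CUBIC))
E
python3 - <<'E'
from h import *
im=cv2.imread('pics/side0.png'); crop(im,'c1',220,180,200,180,3.3)
K,T=cam('side')
for n,u,v,z in [('trackback L top',247,228,.02),('back R',354,224,.02),('front L',247,277,.0),('front R',367,270,.0),('matA',313,311,.003),('matB',375,306,.003),('matC',404,356,.003),('matD',325,361,.003),('tin',402,245,.052),('tape',419,290,.034),('magnet',379,237,.018),('carrier',280,208,.02)]: print(n,np.round(pix2w(K,T,u,v,z),3))
E
```

```text
trackback L top [0.429 0.119 0.02 ]
back R [0.709 0.088 0.02 ]
front L [ 0.395 -0.132  0.   ]
front R [ 0.663 -0.156  0.   ]
matA [ 0.497 -0.318  0.003]
matB [ 0.62  -0.327  0.003]
matC [ 0.608 -0.505  0.003]
matD [ 0.475 -0.487  0.003]
tin [ 0.746 -0.152  0.052]
tape [ 0.706 -0.339  0.034]
magnet [ 0.743 -0.012  0.018]
carrier [0.543 0.261 0.02 ]
```

View pics/c1.png

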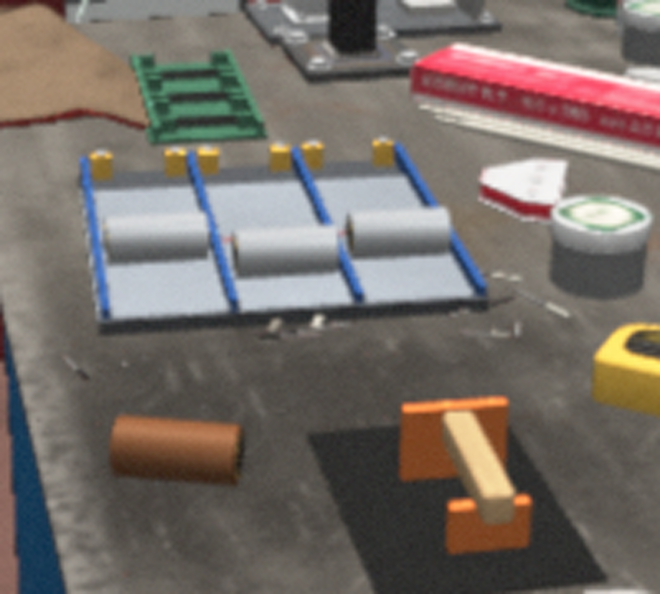

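Emit:
move_arm:
  rows:
    - [33,25,6,0.12,-1]
    - [33,25,6,0.12,-1]
    - [33,25,6,0.12,-1]
    - [33,25,6,0.12,-1]
    - [33,25,6,0.12,-1]
    - [33,25,6,0.12,-1]
    - [33,25,6,0.12,-1]
    - [33,25,6,0.12,-1]
    - [33,25,6,0.12,-1]
    - [33,25,0,0.12,-1]
    - [33,25,0,0,-1]
    - [33,25,0,0,-1]

```text
time: 1.3
tool_pos: [0.5405, -0.2037, 0.2804]
tool_rot: [-3.141, -0.0, 1.477]
contact_force: [0.8, -0.5, 0.4]
opening: 0.0921
grip_force: 0.0
```

```bash
python3 - <<'E'
from h import *
im=snap('wrist','w1'); s=monitor.observe(); print(s['tool_pos'],s['tool_rot'],s['qvel'].max(),s['time'])
crop(im,'w1v',0,0,640,480,1.25)
E
```

```text
[ 0.54447965 -0.19961184  0.27988085] [ 3.13978365 -0.00325918  1.4803183 ] 0.08620757035259353 1.35
```

View pics/w1v.png

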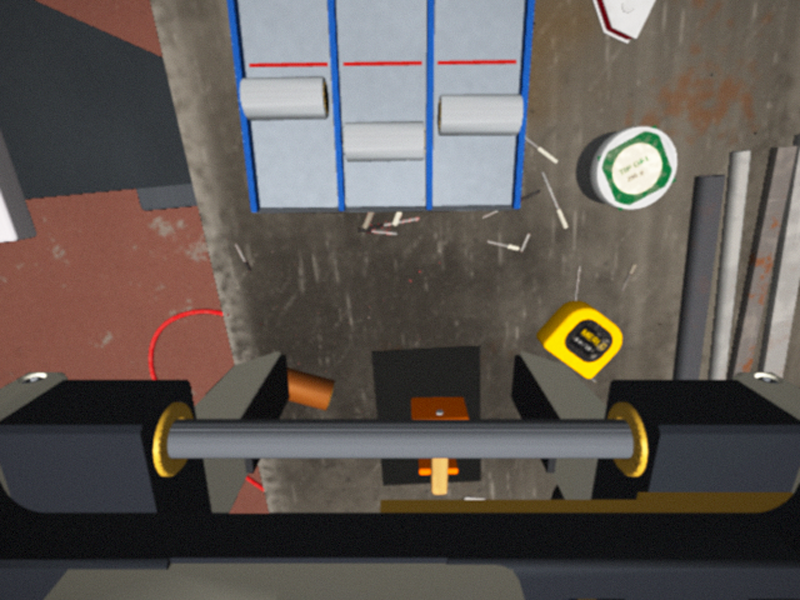

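```bash
python3 - <<'E'
from h import *
K,T=cam('wrist',np.load('pics/w1.npy'))
for n,u,v,z in [('divL front',254,211,.02),('divR front',518,207,.02),('divL back',233,0,.02),('divR back',531,0,.02),('bladeFL',411,398,.048),('bladeFR',467,398,.048),('handle end',440,494,.047),('footL',418,474,.031),('footR',458,474,.031),('mat',373,350,.003),('mat',479,346,.003),('mat',384,485,.003),('mat',481,482,.003),('r3 top L',243,98,.042),('r3 R',326,98,.042),('r2 L',343,140,.042),('r2R',425,141,.042),('r1L',440,113,.042),('r1R',523,114,.042),('tapeN',576,303,.034),('tapeW',540,340,.034),('tape S',590,378,.0),('tin L',592,170,.052),('tin c',633,167,.052),('brown N',334,390,.03)]:
    print(n,np.round(pix2w(K,T,u/1.25,v/1.25,z)[:2]*1000,1))
E
```

```text
divL front [ 406.7 -151.2]
divR front [ 657.2 -170.8]
divL back [423.1  20.6]
divR back [669.6  -2.4]
bladeFL [ 539.2 -349.6]
bladeFR [ 596.2 -354.9]
handle end [ 560.9 -473.3]
footL [ 538.4 -457.7]
footR [ 583.6 -461.9]
mat [ 501.6 -312.8]
mat [ 617.6 -318.8]
mat [ 494.8 -493.3]
mat [ 613.4 -499.9]
r3 top L [423.3 -56.9]
r3 R [492.4 -63.3]
r2 L [502.2 -97.4]
r2R [ 572.3 -104.7]
r1L [586.6 -83.8]
r1R [656.4 -91.1]
tapeN [ 709.5 -267.5]
tapeW [ 674.4 -303.8]
tape S [ 741.6 -371.2]
tin L [ 712.2 -141.6]
tin c [ 747.  -142.4]
brown N [ 458.1 -343. ]
```

```bash
python3 - <<'E'
from h import *
K,T=cam('wrist',np.load('pics/w1.npy'))
for n,u,v,z in [('bladeFL',411,398,.003),('bladeFR',467,398,.003),('bladetopL',411,416,.048),('bladetopR',469,416,.048),('handle end',440,494,.047)]:
    print(n,np.round(pix2w(K,T,u/1.25,v/1.25,z)[:2]*1000,1))
im=cv2.imread('pics/w1.png'); crop(im,'w1p',290,260,160,150,4)
E
```

```text
bladeFL [ 538.  -376.1]
bladeFR [ 601.6 -382. ]
bladetopL [ 537.4 -370.6]
bladetopR [ 597.3 -376.2]
handle end [ 560.9 -473.3]
```

View pics/w1p.png

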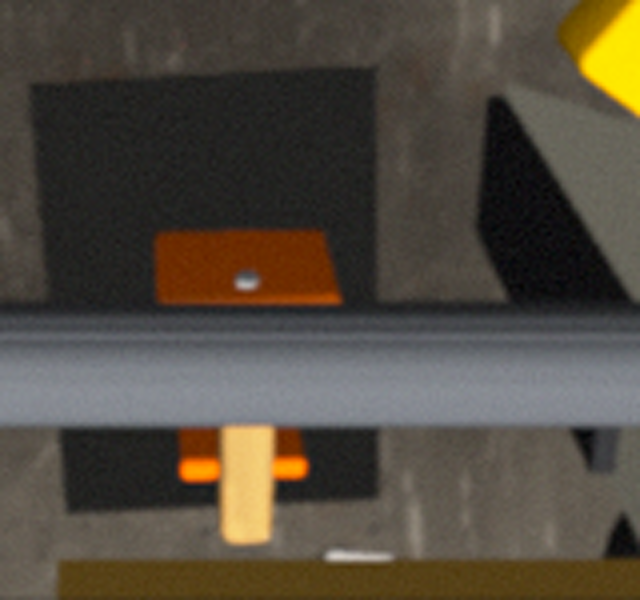

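```bash
python3 - <<'E'
from h import *
K,T=cam('wrist',np.load('pics/w1.npy'))
P={}
for n,u,v,z in [('bL',155,231,.003),('bR',325,231,.003),('tL',159,293,.048),('tR',340,293,.048),('e1',222,543,.047),('e2',270,543,.047),('fL',180,458,.031),('fR',307,458,.031),('hL',220,430,.047),('hR',274,430,.047)]:
    P[n]=pix2w(K,T,u/4+290,v/4+260,z)*1000; print(n,np.round(P[n][:2],1))
# fit pose of paddle in xy
from scipy.optimize import least_squares
M={'bL':(50,30),'bR':(50,-30),'tL':(50,30),'tR':(50,-30),'e1':(-50,9),'e2':(-50,-9),'fL':(-27,22),'fR':(-27,-22)}
f=lambda q:np.concatenate([[q[0]+np.cos(q[2])*a-np.sin(q[2])*b-P[k][0],q[1]+np.sin(q[2])*a+np.cos(q[2])*b-P[k][1]] for k,(a,b) in M.items()])
r=least_squares(f,[567,-420,1.48]); print(r.x,np.round(f(r.x),1))
# track
D={(-140,131):(406.7,-151.2),(-140,-131):(657.2,-170.8)}
a=np.arctan2(20.6+151.2,423.1-406.7),np.arctan2(-2.4+170.8,669.6-657.2); print(a)
E
```

```text
bL [ 538.1 -375. ]
bR [ 598.3 -380.7]
tL [ 538.6 -371.4]
tR [ 597.  -376.9]
e1 [ 551.9 -473.4]
e2 [ 568.5 -475. ]
fL [ 539.8 -449.8]
fR [ 584.5 -454. ]
hL [ 554.5 -426.8]
hR [ 572.6 -428.5]
[ 564.11299717 -425.24933135    1.48905999] [ 0.2  2.1 -0.2  2.8 -0.3 -1.6  1.1 -1.  -0.8 -0.9  0.5 -0.8  0.1 -0.6
 -0.7  0. ]
(np.float64(1.475624876457435), np.float64(1.4972947727034114))
```

```bash
python3 - <<'E'
from h import *
for i in range(3):
    s=monitor.observe(); print(s['time'],s['tool_pos'],s['tool_rot'])
im=snap('wrist','w2'); s=monitor.observe(); print(s['time'],s['tool_pos'],s['tool_rot'])
E
```

```text
1.35 [ 0.54447965 -0.19961184  0.27988085] [ 3.13978365 -0.00325918  1.4803183 ]
1.35 [ 0.54447965 -0.19961184  0.27988085] [ 3.13978365 -0.00325918  1.4803183 ]
1.35 [ 0.54447965 -0.19961184  0.27988085] [ 3.13978365 -0.00325918  1.4803183 ]
1.4 [ 0.54231616 -0.20156305  0.27965411] [-3.14150259e+00 -1.79634667e-03  1.48157553e+00]
```

Emit:
move_arm:
  rows:
    - [3,-36,-30,0.005,-1]
    - [4,-36,-30,0,-1]
    - [4,-36,-30,0,-1]
    - [4,-36,-30,0,-1]
    - [4,-37,-30,0,-1]
    - [3,-37,-10,0,-1]
    - [0,0,0,0,-1]
    - [0,0,0,0,-1]
    - [0,0,0,0,-1]
    - [0,0,0,0,-1]

```text
time: 2.4
tool_pos: [0.5619, -0.4221, 0.1219]
tool_rot: [3.141, 0.001, 1.483]
contact_force: [-0.1, 0.1, 0.1]
opening: 0.092
grip_force: 0.0
```

```bash
python3 - <<'E'
from h import *
im=snap('wrist','w3'); s=monitor.observe(); print(s['tool_pos'],s['tool_rot'],s['time'])
E
```

```text
[ 0.56195059 -0.42210895  0.12189483] [3.14051203e+00 7.05252014e-04 1.48309729e+00] 2.45
```

View pics/w3.png

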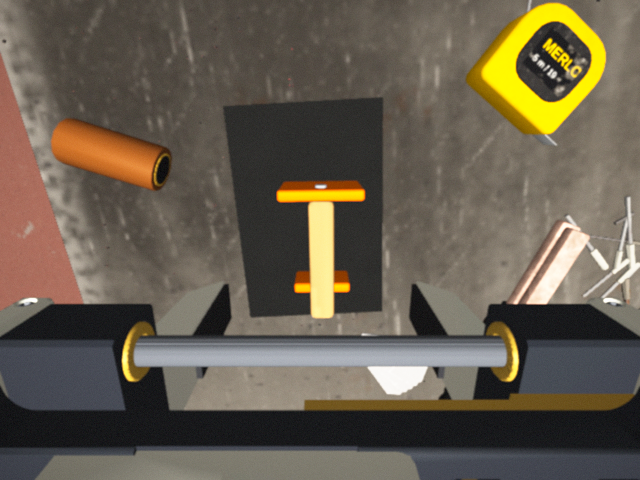

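```bash
python3 - <<'E'
from h import *
K,T=cam('wrist',np.load('pics/w3.npy'))
P={}
for n,u,v,z in [('tL',277,190.5,.048),('tR',365,190,.048),('e1',311,318,.047),('e2',333,318,.047)]:
    P[n]=pix2w(K,T,u,v,z)*1000; print(n,np.round(P[n][:2],1))
from scipy.optimize import least_squares
M={'tL':(50,30),'tR':(50,-30),'e1':(-50,9),'e2':(-50,-9)}
f=lambda q:np.concatenate([[q[0]+np.cos(q[2])*a-np.sin(q[2])*b-P[k][0],q[1]+np.sin(q[2])*a+np.cos(q[2])*b-P[k][1]] for k,(a,b) in M.items()])
r=least_squares(f,[567,-420,1.48]); print(r.x,np.round(f(r.x),1))
for u,v in [(224,106),(383,98),(382,310),(250,318)]: print(np.round(pix2w(K,T,u,v,.003)[:2]*1000,1))
E
```

```text
tL [ 538.1 -374.7]
tR [ 596.9 -379.5]
e1 [ 551.5 -473.7]
e2 [ 568.2 -475.2]
[ 563.69090901 -425.77502765    1.49180518] [-0.4  1.2  0.6  1.2 -0.8 -1.2  0.5 -1.2]
[ 500.5 -315.6]
[ 618.8 -320.3]
[ 612.3 -496.9]
[ 493.2 -494.5]
```

Emit:
move_arm:
  rows:
    - [1,1,-35,0.008,-1]
    - [1,1,-35,0,-1]
    - [0,0,-25,0,-1]
    - [0,0,-8,0,-1]
    - [0,0,0,0,0]
    - [0,0,0,0,1]
    - [0,0,0,0,1]
    - [0,0,0,0,1]
    - [0,0,0,0,1]
    - [0,0,0,0,1]
    - [0,0,0,0,1]
  newtons: 30

```text
time: 3.55
tool_pos: [0.5635, -0.4211, 0.0179]
tool_rot: [3.141, 0.0, 1.49]
contact_force: [-1.3, 0.3, 0.2]
opening: 0.0406
grip_force: 0.0
```

Emit:
move_arm:
  rows:
    - [0,0,0,0,1]
    - [0,0,0,0,1]
    - [0,0,0,0,1]
    - [0,0,0,0,1]
    - [0,0,0,0,1]
    - [0,0,0,0,1]
  newtons: 30

```text
time: 4.15
tool_pos: [0.5634, -0.421, 0.0177]
tool_rot: [-3.142, -0.0, 1.49]
contact_force: [0.1, -0.1, 0.2]
opening: 0.0177
grip_force: 30.0
```

Emit:
move_arm:
  rows:
    - [0,0,30,0,1]
    - [-3,10,40,0,1]
    - [-3,30,35,0,1]
    - [-3,40,25,0,1]
    - [-3,40,25,0,1]
    - [-3,40,25,0,1]
    - [-3,40,25,0,1]
    - [-3,40,25,0,1]
    - [-3,40,0,0,1]
    - [-3,40,0,0,1]
    - [-3,40,0,0,1]
    - [0,0,0,0,1]

```text
time: 5.35
tool_pos: [0.5327, -0.0565, 0.248]
tool_rot: [-3.141, -0.002, 1.495]
contact_force: [0.5, -0.9, -1.6]
opening: 0.0175
grip_force: 30.0
```

Emit:
move_arm:
  rows:
    - [0,0,0,0,1]
    - [0,0,0,0,1]
    - [0,0,0,0,1]

```text
time: 5.65
tool_pos: [0.5336, -0.0622, 0.2475]
tool_rot: [-3.141, 0.0, 1.488]
contact_force: [0.2, 1.4, -2.5]
opening: 0.0179
grip_force: 30.0
```

```bash
python3 - <<'E'
from h import *
im=snap('wrist','w4'); s=monitor.observe(); print(s['tool_pos'],s['tool_rot'],s['time'])
crop(im,'w4v',0,0,640,480,1.25)
E
```

```text
[ 0.53355604 -0.06220348  0.24749107] [-3.14137908e+00  1.00619907e-04  1.48806410e+00] 5.7
```

View pics/w4v.png

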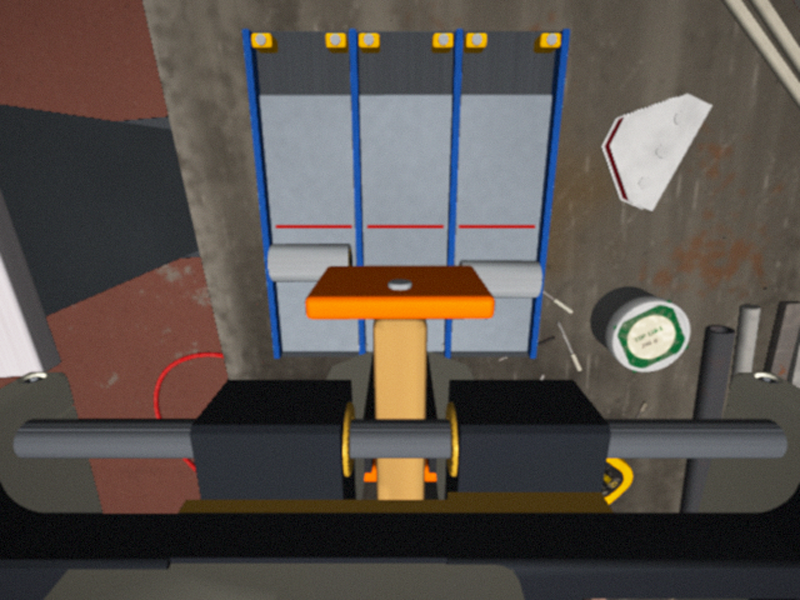

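```bash
python3 - <<'E'
from h import *
K,T=cam('wrist',np.load('pics/w4.npy'))
from scipy.optimize import least_squares
O=[(244,30,.02,148,131),(569,30,.02,148,-131),(273,358,.02,-140,131),(538,358,.02,-140,-131),(261,94.5,.008,100,123),(553,94.5,.008,100,-123)]
P=[pix2w(K,T,u/1.25,v/1.25,z)[:2]*1000 for u,v,z,_,_ in O]
f=lambda q:np.concatenate([[q[0]+np.cos(q[2])*o[3]-np.sin(q[2])*o[4]-p[0],q[1]+np.sin(q[2])*o[3]+np.cos(q[2])*o[4]-p[1]] for o,p in zip(O,P)])
r=least_squares(f,[535,-20,1.48]); q=r.x; print(q,np.round(f(q),1))
R=np.array([[np.cos(q[2]),-np.sin(q[2])],[np.sin(q[2]),np.cos(q[2])]])
for n,u,v,z in [('red',313,226,.008),('r3topedge?',310,245,.03),('r1',502,262,.03),('tin',648,333,.052),('mag',655,150,.018),('magS',650,210,.018)]:
    p=pix2w(K,T,u/1.25,v/1.25,z)[:2]*1000; print(n,p.round(1),(R.T@(p-q[:2])).round(1))
for w in [(457.9,-60),(537.3,-101),(621.5,-87.5)]: print('roll',(R.T@(np.array(w)-q[:2])).round(1))
for x,y in [(-100,-84),(-100,0),(-100,84),(60,-84),(60,0),(60,84)]: print((x,y),(R@[x,y]+q[:2]).round(1))
print('paddle blade tops',[pix2w(K,T,u/1.25,v/1.25,z).round(4) for u,v,z in [(308,298,.2785),(492,298,.2785)]])
E
```

```text
[543.18939014 -24.97219861   1.48886457] [-3.6  4.1  5.   3.4 -1.7 -3.7  1.2 -3.8 -1.2  0.   0.3 -0.1]
red [457.7 -27.4] [-9.5 85. ]
r3topedge? [457.3 -40.9] [-22.9  84.3]
r1 [624.7 -70. ] [-38.2 -85. ]
tin [ 747.2 -139.1] [ -97.  -212.7]
mag [757.5  13.5] [  55.9 -210.4]
magS [758.  -36.7] [   5.9 -215.1]
roll [-41.9  82.1]
roll [-76.3  -0.4]
roll [-55.9 -83.2]
(-100, -84) [ 618.7 -131.5]
(-100, 0) [ 535.  -124.6]
(-100, 84) [ 451.3 -117.8]
(60, -84) [631.8  28. ]
(60, 0) [548.1  34.8]
(60, 84) [464.4  41.7]
paddle blade tops [array([ 0.51  , -0.0157,  0.2785]), array([ 0.566 , -0.0203,  0.2785])]
```

Emit:
move_arm:
  rows:
    - [16,-22,-33,0,1]
    - [16,-22,-33,0,1]
    - [16,-22,-33,0,1]
    - [17,-22,-33,0,1]
    - [17,-23,-32,0,1]
    - [0,0,0,0,1]
    - [0,0,0,0,1]
    - [0,0,0,0,1]

```text
time: 6.5
tool_pos: [0.6158, -0.1721, 0.0851]
tool_rot: [3.14, 0.0, 1.49]
contact_force: [-0.1, 0.2, -0.6]
opening: 0.0179
grip_force: 30.0
```

```bash
python3 - <<'E'
from h import *
im=snap('side','s1'); s=monitor.observe(); print(s['tool_pos'],s['tool_rot'],s['time'])
im2=snap('wrist','w5')
crop(im,'s1c',220,180,220,180,1.8); a=cv2.imread('pics/s1c.png'); b=im2[0:324,120:520]; cv2.imwrite('pics/s1d.png',np.hstack([a,b]))
E
```

```text
[ 0.61598444 -0.17187578  0.08565316] [3.13887073e+00 6.77705170e-04 1.48997670e+00] 6.55
```

View pics/s1d.png

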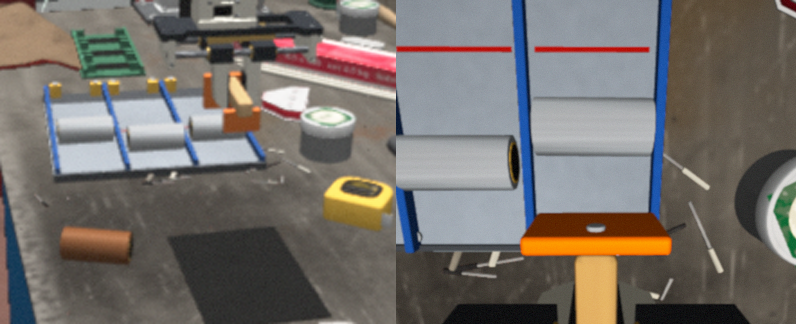

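Emit:
move_arm:
  rows:
    - [0,0,-25,0,1]
    - [0,0,-20,0,1]
    - [0,0,-13,0,1]
    - [0,0,0,0,1]
    - [0.2,2.5,0,0,1]
    - [0.2,2.5,0,0,1]
    - [0.2,2.5,0,0,1]
    - [0.2,2.5,0,0,1]
    - [0.2,2,0,0,1]
    - [0.2,2,0,0,1]
    - [0.2,2,0,0,1]
    - [0.2,2,0,0,1]

```text
time: 7.8
tool_pos: [0.6171, -0.1539, 0.0257]
tool_rot: [-3.142, 0.0, 1.49]
contact_force: [-0.3, -0.7, -1.0]
opening: 0.0182
grip_force: 30.0
```

Emit:
move_arm:
  rows:
    - [0.2,2,0,0,1]
    - [0.2,2,0,0,1]
    - [0.2,2,0,0,1]
    - [0.2,2,0,0,1]
    - [0.2,2.5,0,0,1]
    - [0.2,2.5,0,0,1]
    - [0.3,3,0,0,1]
    - [0.3,3,0,0,1]
    - [0.3,3,0,0,1]
    - [0.3,3,0,0,1]
    - [0.3,3.5,0,0,1]
    - [0.3,3.5,0,0,1]

```text
time: 9.0
tool_pos: [0.6201, -0.1217, 0.0257]
tool_rot: [3.141, 0.0, 1.49]
contact_force: [0.0, 0.2, -1.5]
opening: 0.0177
grip_force: 30.0
```

Emit:
move_arm:
  rows:
    - [0.3,4,0,0,1]
    - [0.3,4,0,0,1]
    - [0.3,4,0,0,1]
    - [0.3,4,0,0,1]
    - [0.3,4,0,0,1]
    - [0.3,4,0,0,1]
    - [0.3,4,0,0,1]
    - [0.3,4,0,0,1]
    - [0.3,4,0,0,1]
    - [0.3,4,0,0,1]
    - [0.4,4,0,0,1]
    - [0.4,4,0,0,1]

```text
time: 10.2
tool_pos: [0.6239, -0.0737, 0.0258]
tool_rot: [3.141, 0.0, 1.49]
contact_force: [0.0, 0.1, -1.5]
opening: 0.0177
grip_force: 30.0
```

```bash
python3 - <<'E'
from h import *
im2=snap('wrist','w6'); s=monitor.observe(); print(s['tool_pos'],s['contact_force'],s['time'])
cv2.imwrite('pics/w6c.png',im2[0:330,80:560])
E
```

```text
[ 0.62393423 -0.07304333  0.02571553] [-0.26463682  0.75681472 -1.65569761] 10.25
```

View pics/w6c.png

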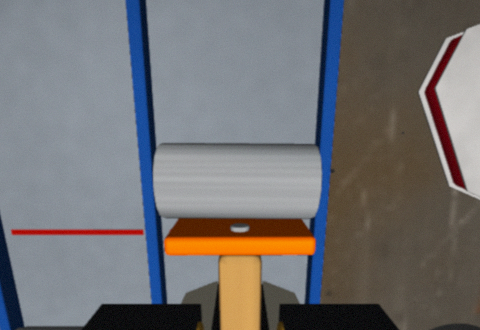

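Emit:
move_arm:
  rows:
    - [0.3,4,0,0,1]
    - [0.3,4,0,0,1]
    - [0.3,4,0,0,1]
    - [0.3,4,0,0,1]
    - [0.3,4,0,0,1]
    - [0.3,4,0,0,1]
    - [0.3,4,0,0,1]
    - [0.3,4,0,0,1]
    - [0.4,4,0,0,1]
    - [0.4,4,0,0,1]
    - [0.4,4,0,0,1]
    - [0.4,4,0,0,1]

```text
time: 11.45
tool_pos: [0.6279, -0.0257, 0.0257]
tool_rot: [3.141, 0.0, 1.49]
contact_force: [0.5, -0.7, -1.1]
opening: 0.0178
grip_force: 30.0
```

Emit:
move_arm:
  rows:
    - [0.3,4,0,0,1]
    - [0.3,4,0,0,1]
    - [0.3,4,0,0,1]
    - [0.3,4,0,0,1]
    - [0.3,4,0,0,1]
    - [0.3,4,0,0,1]
    - [0.3,3,0,0,1]
    - [0.3,3,0,0,1]
    - [0.2,3,0,0,1]
    - [0.2,3,0,0,1]
    - [0.1,1,0,0,1]
    - [0,0,0,0,1]

```text
time: 12.65
tool_pos: [0.6308, 0.0112, 0.0257]
tool_rot: [3.142, 0.0, 1.49]
contact_force: [0.4, -0.2, -1.6]
opening: 0.0175
grip_force: 30.0
```

```bash
python3 - <<'E'
from h import *
im2=snap('wrist','w7'); s=monitor.observe(); print(s['tool_pos'],s['contact_force'],s['time'])
cv2.imwrite('pics/w7c.png',im2[0:330,80:560])
E
```

```text
[0.63079884 0.01098284 0.02574854] [ 0.06588058 -1.13176438 -1.57824691] 12.7
```

View pics/w7c.png

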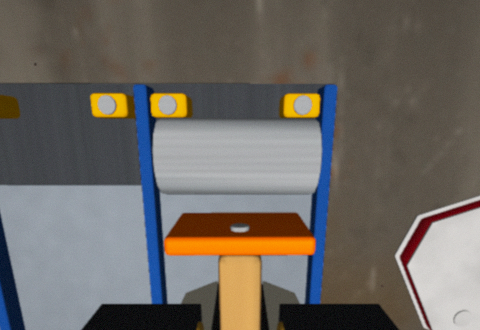

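Emit:
move_arm:
  rows:
    - [0,-2,25,0,1]
    - [0,-5,40,0,1]
    - [-16,-31,0,0,1]
    - [-17,-31,0,0,1]
    - [-17,-31,0,0,1]
    - [-17,-31,0,0,1]
    - [-17,-31,0,0,1]
    - [-16,-30,0,0,1]
    - [0,0,0,0,1]
    - [0,0,0,0,1]
    - [0,0,0,0,1]

```text
time: 13.8
tool_pos: [0.5312, -0.1804, 0.0908]
tool_rot: [3.141, -0.0, 1.49]
contact_force: [-0.3, 0.3, -1.9]
opening: 0.0183
grip_force: 30.0
```

Emit:
move_arm:
  rows:
    - [0,0,-30,0,1]
    - [0,0,-20,0,1]
    - [0,0,-15,0,1]
    - [0,0,0,0,1]
    - [0,0,0,0,1]

```text
time: 14.3
tool_pos: [0.5313, -0.1802, 0.0259]
tool_rot: [-3.142, -0.0, 1.491]
contact_force: [0.1, 1.0, -1.3]
opening: 0.0176
grip_force: 30.0
```

Emit:
move_arm:
  rows:
    - [0.1,2,0,0,1]
    - [0.1,2,0,0,1]
    - [0.1,2,0,0,1]
    - [0.1,2,0,0,1]
    - [0.2,2,0,0,1]
    - [0.2,2,0,0,1]
    - [0.2,2,0,0,1]
    - [0.2,2,0,0,1]
    - [0.2,2,0,0,1]
    - [0.2,2,0,0,1]
    - [0.2,2,0,0,1]
    - [0.2,2,0,0,1]

```text
time: 15.5
tool_pos: [0.5328, -0.1569, 0.0258]
tool_rot: [3.141, 0.0, 1.49]
contact_force: [-1.1, 0.5, -0.1]
opening: 0.0177
grip_force: 30.0
```

Emit:
move_arm:
  rows:
    - [0.2,2,0,0,1]
    - [0.2,2,0,0,1]
    - [0.2,2,0,0,1]
    - [0.2,2.5,0,0,1]
    - [0.2,2.5,0,0,1]
    - [0.2,3,0,0,1]
    - [0.3,3,0,0,1]
    - [0.3,3,0,0,1]
    - [0.3,3,0,0,1]
    - [0.3,3,0,0,1]
    - [0.3,3.5,0,0,1]
    - [0.3,3.5,0,0,1]

```text
time: 16.7
tool_pos: [0.5358, -0.1237, 0.0258]
tool_rot: [3.141, -0.0, 1.49]
contact_force: [-0.3, -0.4, -1.6]
opening: 0.0177
grip_force: 30.0
```

Emit:
move_arm:
  rows:
    - [0.3,4,0,0,1]
    - [0.3,4,0,0,1]
    - [0.3,4,0,0,1]
    - [0.3,4,0,0,1]
    - [0.3,4,0,0,1]
    - [0.3,4,0,0,1]
    - [0.3,4,0,0,1]
    - [0.3,4,0,0,1]
    - [0.3,4,0,0,1]
    - [0.3,4,0,0,1]
    - [0.3,4,0,0,1]
    - [0.3,4,0,0,1]

```text
time: 17.9
tool_pos: [0.5394, -0.0757, 0.0257]
tool_rot: [3.142, 0.0, 1.49]
contact_force: [-0.3, -0.6, -1.7]
opening: 0.0176
grip_force: 30.0
```

Emit:
move_arm:
  rows:
    - [0.3,4,0,0,1]
    - [0.3,4,0,0,1]
    - [0.3,4,0,0,1]
    - [0.3,4,0,0,1]
    - [0.3,4,0,0,1]
    - [0.3,4,0,0,1]
    - [0.3,4,0,0,1]
    - [0.3,4,0,0,1]
    - [0.3,4,0,0,1]
    - [0.3,4,0,0,1]
    - [0.3,4,0,0,1]
    - [0.3,4,0,0,1]

```text
time: 19.1
tool_pos: [0.543, -0.0277, 0.0257]
tool_rot: [3.142, 0.0, 1.49]
contact_force: [0.1, -0.3, -2.0]
opening: 0.0177
grip_force: 30.0
```

Emit:
move_arm:
  rows:
    - [0.3,4,0,0,1]
    - [0.3,4,0,0,1]
    - [0.3,4,0,0,1]
    - [0.3,4,0,0,1]
    - [0.3,4,0,0,1]
    - [0.3,4,0,0,1]
    - [0.3,4,0,0,1]
    - [0.3,4,0,0,1]
    - [0.3,4,0,0,1]
    - [0.3,4,0,0,1]
    - [0.3,4,0,0,1]
    - [0.2,2,0,0,1]

```text
time: 20.3
tool_pos: [0.5465, 0.0184, 0.0257]
tool_rot: [3.142, -0.0, 1.49]
contact_force: [-0.2, 0.3, -1.6]
opening: 0.0177
grip_force: 30.0
```

Emit:
move_arm:
  rows:
    - [0,0,0,0,1]
    - [0,0,0,0,1]
    - [0,-2,25,0,1]
    - [0,-5,40,0,1]
    - [-16,-29,0,0,1]
    - [-16,-29,0,0,1]
    - [-17,-29,0,0,1]
    - [-17,-29,0,0,1]
    - [-17,-28,0,0,1]
    - [-15,-28,0,0,1]
    - [0,0,0,0,1]
    - [0,0,0,0,1]

```text
time: 21.5
tool_pos: [0.4483, -0.1616, 0.0909]
tool_rot: [3.141, -0.0, 1.488]
contact_force: [0.3, 0.4, -1.4]
opening: 0.0177
grip_force: 30.0
```

```bash
python3 - <<'E'
from h import *
im=snap('side','s2'); s=monitor.observe(); print(s['tool_pos'],s['tool_rot'],s['time'])
im2=snap('wrist','w8')
crop(im,'s2c',220,180,220,180,1.8); a=cv2.imread('pics/s2c.png'); b=im2[0:324,120:520]; cv2.imwrite('pics/s2d.png',np.hstack([a,b]))
E
```

```text
[ 0.44861143 -0.16099331  0.09082326] [ 3.14124898e+00 -1.75397791e-04  1.48885844e+00] 21.55
```

View pics/s2d.png

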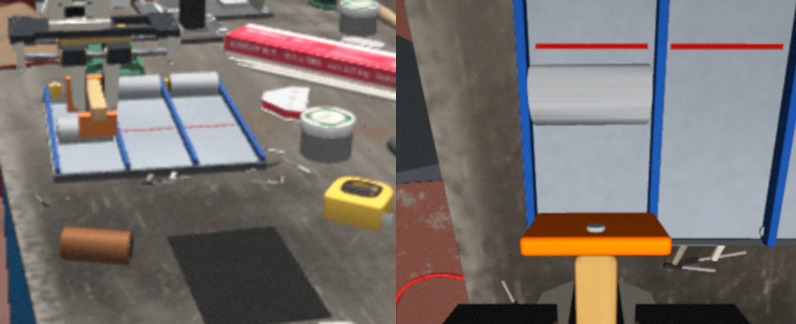

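Emit:
move_arm:
  rows:
    - [-1,0,-30,0,1]
    - [0,0,-20,0,1]
    - [0,0,-15,0,1]
    - [0,0,0,0,1]
    - [0.3,4,0,0,1]
    - [0.3,4,0,0,1]
    - [0.3,4,0,0,1]
    - [0.3,4,0,0,1]
    - [0.3,4,0,0,1]
    - [0.3,4,0,0,1]
    - [0.2,2,0,0,1]
    - [0.2,2,0,0,1]

```text
time: 22.8
tool_pos: [0.4497, -0.1328, 0.0258]
tool_rot: [3.141, 0.0, 1.49]
contact_force: [-0.1, -0.4, -2.2]
opening: 0.018
grip_force: 30.0
```

Emit:
move_arm:
  rows:
    - [0.2,2,0,0,1]
    - [0.2,2,0,0,1]
    - [0.2,2,0,0,1]
    - [0.2,2,0,0,1]
    - [0.2,2,0,0,1]
    - [0.2,2,0,0,1]
    - [0.2,2,0,0,1]
    - [0.2,2,0,0,1]
    - [0.2,2,0,0,1]
    - [0.2,2.5,0,0,1]
    - [0.2,3,0,0,1]
    - [0.2,3.5,0,0,1]

```text
time: 24.0
tool_pos: [0.4521, -0.1058, 0.0258]
tool_rot: [3.141, 0.0, 1.49]
contact_force: [0.2, 0.1, -2.8]
opening: 0.0178
grip_force: 30.0
```

Emit:
move_arm:
  rows:
    - [0.3,4,0,0,1]
    - [0.3,4,0,0,1]
    - [0.3,4,0,0,1]
    - [0.3,4,0,0,1]
    - [0.3,4,0,0,1]
    - [0.3,4,0,0,1]
    - [0.3,4,0,0,1]
    - [0.3,4,0,0,1]
    - [0.3,4,0,0,1]
    - [0.3,4,0,0,1]
    - [0.3,4,0,0,1]
    - [0.3,4,0,0,1]

```text
time: 25.2
tool_pos: [0.4557, -0.0577, 0.0257]
tool_rot: [3.142, 0.0, 1.49]
contact_force: [-0.3, 0.1, -1.0]
opening: 0.0179
grip_force: 30.0
```

Emit:
move_arm:
  rows:
    - [0.3,4,0,0,1]
    - [0.3,4,0,0,1]
    - [0.3,4,0,0,1]
    - [0.3,4,0,0,1]
    - [0.3,4,0,0,1]
    - [0.3,4,0,0,1]
    - [0.3,4,0,0,1]
    - [0.3,4,0,0,1]
    - [0.3,4,0,0,1]
    - [0.3,4,0,0,1]
    - [0.3,4,0,0,1]
    - [0.3,4,0,0,1]

```text
time: 26.4
tool_pos: [0.4593, -0.0097, 0.0257]
tool_rot: [3.142, 0.0, 1.49]
contact_force: [0.0, 1.0, -1.7]
opening: 0.0177
grip_force: 30.0
```

Remaining 34 mm; then lift and look at all the pockets.

Emit:
move_arm:
  rows:
    - [0.3,4,0,0,1]
    - [0.3,4,0,0,1]
    - [0.3,4,0,0,1]
    - [0.3,4,0,0,1]
    - [0.3,4,0,0,1]
    - [0.3,4,0,0,1]
    - [0.3,4,0,0,1]
    - [0.3,4,0,0,1]
    - [0.2,2,0,0,1]
    - [0,0,0,0,1]
    - [0,0,0,0,1]
    - [0,0,0,0,1]

```text
time: 27.6
tool_pos: [0.4619, 0.0239, 0.0257]
tool_rot: [3.142, 0.0, 1.49]
contact_force: [-0.1, -0.9, -1.6]
opening: 0.0179
grip_force: 30.0
```

Emit:
move_arm:
  rows:
    - [0,-2,25,0,1]
    - [0,-5,40,0,1]
    - [15,10,40,0,1]
    - [20,15,40,0,1]
    - [20,15,40,0,1]
    - [15,10,20,0,1]
    - [0,0,0,0,1]
    - [0,0,0,0,1]
    - [0,0,0,0,1]

```text
time: 28.5
tool_pos: [0.5303, 0.0665, 0.2289]
tool_rot: [-3.138, 0.0, 1.489]
contact_force: [0.7, -0.8, -1.3]
opening: 0.0177
grip_force: 30.0
```

```bash
python3 - <<'E'
from h import *
im=snap('wrist','w9'); s=monitor.observe(); print(s['tool_pos'],s['tool_rot'],s['time'])
crop(im,'w9v',0,0,640,480,1.25)
E
```

```text
[0.53040134 0.06642501 0.22897614] [-3.13777232e+00  4.31058413e-04  1.48915243e+00] 28.55
```

View pics/w9v.png

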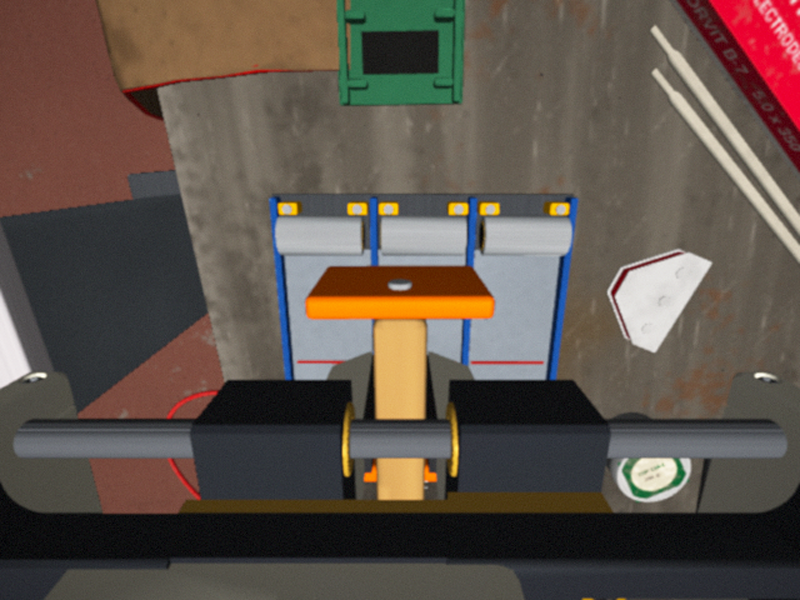

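Emit:
move_arm:
  rows:
    - [3,-45,0,0,1]
    - [3,-47,0,0,1]
    - [3,-47,0,0,1]
    - [3,-47,0,0,1]
    - [3,-47,0,0,1]
    - [3,-47,0,0,1]
    - [3,-45,-20,0,1]
    - [3,-45,-20,0,1]
    - [3,-40,-30,0,1]
    - [3,-35,-35,0,1]
    - [0,-29,-35,0,1]
    - [0,0,-20,0,1]

```text
time: 29.75
tool_pos: [0.5584, -0.41, 0.0653]
tool_rot: [-3.136, -0.003, 1.485]
contact_force: [-0.0, 0.7, -2.3]
opening: 0.018
grip_force: 30.0
```

Emit:
move_arm:
  rows:
    - [0,0,-20,0,1]
    - [0,0,-15,0,1]
    - [0,0,-8,0,1]
    - [0,0,-3,0,1]
    - [0,0,0,0,1]
    - [0,0,0,0,1]

```text
time: 30.35
tool_pos: [0.5625, -0.4072, 0.026]
tool_rot: [3.14, 0.001, 1.49]
contact_force: [-0.3, -0.6, -1.4]
opening: 0.0174
grip_force: 30.0
```

Emit:
move_arm:
  rows:
    - [0,0,-4,0,1]
    - [0,0,-2,0,1]
    - [0,0,-1.5,0,1]
    - [0,0,0,0,1]
    - [0,0,0,0,1]

```text
time: 30.85
tool_pos: [0.562, -0.4069, 0.0177]
tool_rot: [3.141, 0.0, 1.49]
contact_force: [-1.8, 1.6, 2.2]
opening: 0.0179
grip_force: 30.0
```

Emit:
move_arm:
  rows:
    - [0,0,0,0,0.3]
    - [0,0,0,0,-0.2]
    - [0,0,0,0,-0.5]
    - [0,0,0,0,-1]
    - [0,0,0,0,-1]
    - [0,0,0,0,-1]
    - [0,0,0,0,-1]
    - [0,0,20,0,-1]
    - [0,0,40,0,-1]
    - [0,0,45,0,-1]
    - [0,0,45,0,-1]
    - [0,0,45,0,-1]

```text
time: 32.05
tool_pos: [0.5617, -0.4067, 0.2142]
tool_rot: [3.141, 0.0, 1.49]
contact_force: [1.1, -0.3, -0.2]
opening: 0.092
grip_force: 0.0
```

```bash
python3 - <<'E'
from h import *
im=snap('wrist','w10'); s=monitor.observe(); print(s['tool_pos'],s['tool_rot'],s['opening'],s['time'])
# wooden/orange mask check
hsv=cv2.cvtColor(im,cv2.COLOR_BGR2HSV); m=cv2.inRange(hsv,(5,150,80),(16,255,255)); n,l,st,c=cv2.connectedComponentsWithStats(m)
K,T=cam('wrist',np.load('pics/w10.npy'))
for i in range(1,n):
    if st[i,4]>80: print(st[i],pix2w(K,T,*c[i],.03).round(3))
K,T=cam('side')
for n,u,v,z in [('post base',330,197,0),('postbase R',368,187,0),('post arm L',335,135,.35),('c1 nearL',220+148/3.3,180+142/3.3,0),('nearR',220+266/3.3,180+133/3.3,0.0),('farR',220+233/3.3,180+55/3.3,.02),('farL',220+135/3.3,180+57/3.3,.02)]: print(n,pix2w(K,T,u,v,z).round(3))
E
```

```text
[ 0.56391697 -0.40873235  0.2237732 ] [3.13048759 0.00848    1.48982932] 0.09174900133839325 32.1
[ 129  137   78   53 2440] [ 0.419 -0.341  0.03 ]
[280 172  66  15 406] [ 0.559 -0.366  0.03 ]
[292 241  13  16 113] [ 0.538 -0.438  0.03 ]
[322 242  14  15 127] [ 0.569 -0.44   0.03 ]
post base [0.729 0.394 0.   ]
postbase R [0.884 0.476 0.   ]
post arm L [ 0.522 -0.356  0.35 ]
c1 nearL [0.489 0.2   0.   ]
nearR [0.59  0.201 0.   ]
farR [0.595 0.361 0.02 ]
farL [0.506 0.373 0.02 ]
```

Emit:
move_arm:
  rows:
    - [-2,45,0,0,-1]
    - [-2,47,0,0,-1]
    - [-2,47,0,0,-1]
    - [-2,47,0,0,-1]
    - [-2,47,0,0,-1]
    - [-2,47,0,0,-1]
    - [-2,47,3,0,-1]
    - [-2,47,3,0,-1]
    - [-2,47,3,0,-1]
    - [-2,47,3,0,-1]
    - [-2,47,3,0,-1]
    - [-2,47,3,0,-1]

```text
time: 33.3
tool_pos: [0.5375, 0.1569, 0.2305]
tool_rot: [3.141, -0.0, 1.49]
contact_force: [0.4, 0.3, -0.3]
opening: 0.092
grip_force: 0.0
```

Emit:
move_arm:
  rows:
    - [0,30,0,0,-1]
    - [0,0,0,0,-1]
    - [0,0,0,0,-1]
    - [0,0,0,0,-1]
    - [0,0,0,0,-1]

```text
time: 33.8
tool_pos: [0.5381, 0.1837, 0.2303]
tool_rot: [3.142, 0.0, 1.488]
contact_force: [0.1, 0.1, 0.1]
opening: 0.0916
grip_force: 0.0
```

```bash
python3 - <<'E'
from h import *
im=snap('wrist','w11'); s=monitor.observe(); print(s['tool_pos'],s['tool_rot'],s['time'])
crop(im,'w11v',0,0,640,480,1.25)
E
```

```text
[0.53810796 0.18379211 0.23029287] [3.14154001e+00 1.88788239e-04 1.48790965e+00] 33.85
```

View pics/w11v.png

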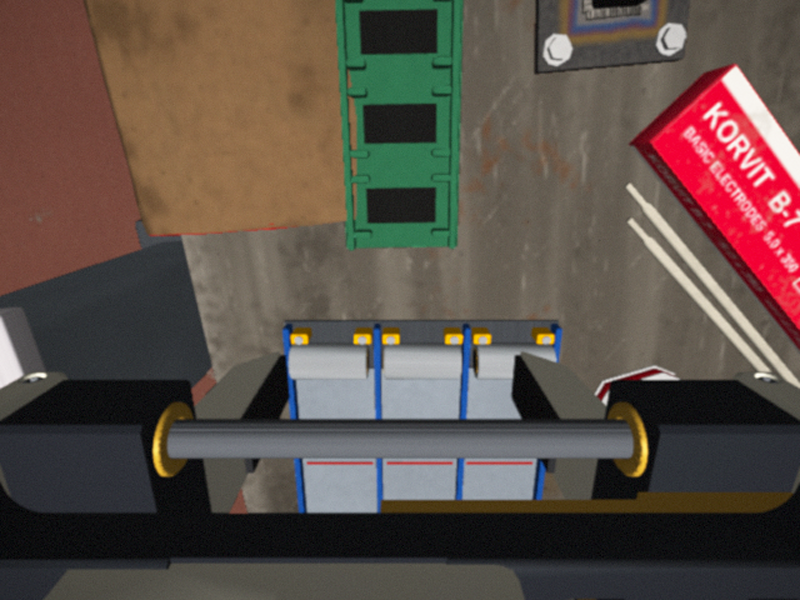

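```bash
python3 - <<'E'
from h import *
im=cv2.imread('pics/w11.png'); K,T=cam('wrist',np.load('pics/w11.npy'))
g=im.max(axis=2); m=(g<55).astype(np.uint8); m[:, :280]=0; m[:,360:]=0; m[190:]=0
n,l,st,c=cv2.connectedComponentsWithStats(m); C=[]
for i in range(1,n):
    if st[i,4]>300:
        r=cv2.minAreaRect(np.argwhere(l==i)[:,::-1].astype(np.float32))
        p=pix2w(K,T,*c[i],.006); C.append(p); q=[pix2w(K,T,*b,.006)[:2] for b in cv2.boxPoints(r)]
        print('well',st[i],c[i].round(1),(p*1000).round(1),np.round([np.linalg.norm(q[0]-q[1]),np.linalg.norm(q[1]-q[2])],3))
C=np.array(C); d=C[-1]-C[0]; print('yaw',np.arctan2(d[1],d[0]),np.linalg.norm(np.diff(C,axis=0),axis=1))
hsv=cv2.cvtColor(im,cv2.COLOR_BGR2HSV); m=cv2.inRange(hsv,(18,120,120),(32,255,255)); n,l,st,c=cv2.connectedComponentsWithStats(m)
for i in range(1,n):
    if st[i,4]>40: print('tab',st[i],(pix2w(K,T,*c[i],.024)*1000).round(1), 'top-edge',(pix2w(K,T,st[i,0]+st[i,2]/2,st[i,1],.024)*1000).round(1))
for n,u,v,z in [('r3L',290,360,.039),('r3R',368,360,.039),('r2L',384,360,.039),('r2R',463,360,.039),('carr near L',346,247,0),('near R',456,246,0.0)]: print(n,(pix2w(K,T,u/1.25,v/1.25,z)*1000).round(1))
E
```

```text
well [ 288    8   62   35 2077] [318.4  25. ] [552.5 363.6   6. ] [0.029 0.058]
well [ 291   83   58   31 1726] [319.7  98.3] [548.4 298.    6. ] [0.029 0.058]
well [ 294  150   54   28 1450] [320.5 163.9] [543.8 232.2   6. ] [0.057 0.029]
yaw -1.6369279625476225 [0.06575697 0.06593695]
tab [232 266  15  10  92] [442.2 123.1  24. ] top-edge [443.2 128.4  24. ]
tab [282 266  16  10  98] [499.3 118.5  24. ] top-edge [500.2 123.7  24. ]
tab [305 266  15  10  92] [525.  116.5  24. ] top-edge [525.6 121.6  24. ]
tab [355 266  16  10  97] [581.3 111.8  24. ] top-edge [582.6 116.8  24. ]
tab [378 266  16  10 102] [607.2 109.7  24. ] top-edge [608.6 114.7  24. ]
tab [429 266  15  10  95] [664.4 105.2  24. ] top-edge [665.6 110.   24. ]
tab [122 331  13  50 284] [284.8  17.9  24. ] top-edge [296.8  55.9  24. ]
tab [505 331  14  50 288] [762.9 -22.   24. ] top-edge [758.3  17.5  24. ]
r3L [435.1 108.8  39. ]
r3R [504.1 103.1  39. ]
r2L [518.2 101.9  39. ]
r2R [588.1  96.1  39. ]
carr near L [491.3 198.4   0. ]
near R [590.8 191.1   0. ]
```

Emit:
move_arm:
  rows:
    - [8,-8.5,-10,0.131,-1]
    - [8,-8.5,-10,0.131,-1]
    - [8,-8.5,-10,0.131,-1]
    - [8,-8.5,-11,0.131,-1]
    - [8,-8.5,-11,0.131,-1]
    - [8,-8.5,-11,0.131,-1]
    - [8,-8.5,-11,0.131,-1]
    - [8,-8.5,-11,0.131,-1]
    - [8,-8.5,-11,0.131,-1]
    - [8,-8.5,-11,0.131,-1]
    - [8,-8.5,-11,0.131,-1]
    - [8,-8.5,-11,0.131,-1]

```text
time: 35.05
tool_pos: [0.6343, 0.0816, 0.1009]
tool_rot: [3.142, 0.0, 3.066]
contact_force: [0.2, 0.7, 0.6]
opening: 0.0916
grip_force: 0.0
```

Emit:
move_arm:
  rows:
    - [0,0,0,0,-1]
    - [0,0,0,0,-1]
    - [0,0,0,0,-1]

```text
time: 35.35
tool_pos: [0.6339, 0.0831, 0.1021]
tool_rot: [3.141, 0.001, 3.059]
contact_force: [-0.6, -0.1, 0.5]
opening: 0.0916
grip_force: 0.0
```

```bash
python3 - <<'E'
from h import *
im=snap('wrist','w12'); s=monitor.observe(); print(s['tool_pos'],s['tool_rot'],s['time'],s['qpos'].round(2))
K,T=cam('wrist',np.load('pics/w12.npy'))
# yellow tabs & roll
hsv=cv2.cvtColor(im,cv2.COLOR_BGR2HSV); m=cv2.inRange(hsv,(18,120,120),(32,255,255)); n,l,st,c=cv2.connectedComponentsWithStats(m)
for i in range(1,n):
    if st[i,4]>60: print('tab',st[i],(pix2w(K,T,*c[i],.024)*1000).round(1))
for p in [(.6338,.0825,.039),(.6338+.0014,.0825+.017,.022),(.6338-.0014,.0825-.017,.022)]: print(w2pix(K,T,p))
# bright roll profile along image columns at rows near
g=cv2.cvtColor(im,cv2.COLOR_BGR2GRAY); u,v=w2pix(K,T,(.6338,.0825,.039)).astype(int)
print(u,v,g[v,u-60:u+60:3].tolist())
E
```

```text
[0.63391608 0.08330189 0.10214195] [3.14128823e+00 1.02886424e-03 3.05990460e+00] 35.4 [ 0.01  0.66  1.35  0.    1.13 -1.48]
tab [347  19  17  30 339] [499.1 116.2  24. ]
tab [346  67  16  28 302] [524.8 114.   24. ]
tab [344 162  15  24 244] [581.5 109.4  24. ]
tab [343 200  15  23 234] [607.  107.3  24. ]
tab [341 276  15  20 175] [663.5 102.6  24. ]
tab [122 334  13  47 247] [714.7 -78.6  24. ]
tab [506 334  13  47 248] [740.1 231.5  24. ]
[317.43976562 256.78370595]
[341.07490114 248.5550255 ]
[294.11276954 248.54763184]
317 256 [141, 144, 138, 138, 141, 143, 139, 139, 140, 143, 138, 143, 144, 95, 130, 147, 158, 165, 165, 160, 163, 161, 163, 161, 168, 160, 153, 127, 80, 66, 67, 69, 70, 72, 66, 89, 94, 95, 93, 94]
```

Emit:
move_arm:
  rows:
    - [0,0,-30,0,-1]
    - [0,0,-30,0,-1]
    - [0,0,-15,0,-1]
    - [0,0,-8,0,-1]
    - [0,0,-4,0,-1]
    - [0,0,0,0,-1]
    - [0,0,0,0,-1]

```text
time: 36.1
tool_pos: [0.6347, 0.0831, 0.0155]
tool_rot: [3.141, 0.002, 3.062]
contact_force: [-0.5, -0.5, 0.9]
opening: 0.0919
grip_force: 0.0
```

Emit:
move_arm:
  rows:
    - [0,0,-3.5,0,-1]
    - [0,0,0,0,0.1]
    - [0,0,0,0,0.3]
    - [0,0,0,0,0.5]
    - [0,0,0,0,0.7]
    - [0,0,0,0,1]
    - [0,0,0,0,1]
    - [0,0,0,0,1]
    - [0,0,0,0,1]
    - [0,0,0,0,1]
    - [0,0,0,0,1]
    - [0,0,0,0,1]
  newtons: 20

```text
time: 37.3
tool_pos: [0.6338, 0.0825, 0.0108]
tool_rot: [-3.141, -0.0, 3.062]
contact_force: [-0.3, -4.9, -1.2]
opening: 0.0334
grip_force: 20.0
```

Emit:
move_arm:
  rows:
    - [0,0,20,0,1]
    - [0,0,45,0,1]
    - [-8,20,25,0,1]
    - [-11,37,0,0.015,1]
    - [-11,38,0,0,1]
    - [-11,38,0,0,1]
    - [-11,38,0,0,1]
    - [-11,38,0,0,1]
    - [-11,38,0,0,1]
    - [-8,34,0,0,1]
    - [0,0,0,0,1]
    - [0,0,0,0,1]

```text
time: 38.5
tool_pos: [0.551, 0.3651, 0.1003]
tool_rot: [3.142, -0.001, 3.079]
contact_force: [-0.1, -0.7, -0.4]
opening: 0.0335
grip_force: 20.0
```

```bash
python3 - <<'E'
from h import *
im=snap('side','s3'); s=monitor.observe(); print(s['tool_pos'],s['tool_rot'],s['opening'],s['grip_force'],s['time'])
im=snap('wrist','w13'); K,T=cam('wrist',np.load('pics/w13.npy'))
g=im.max(axis=2); hsv=cv2.cvtColor(im,cv2.COLOR_BGR2HSV)
# green mask extents as a check that carrier has not moved
m=cv2.inRange(hsv,(60,90,30),(95,255,200)); q=[pix2w(K,T,x,y,.01)[:2] for y,x in np.argwhere(m)[::40]]; q=np.array(q); print(len(q),q.min(0),q.max(0))
E
```

```text
[0.55155679 0.36401764 0.10039324] [-3.14139495e+00 -6.44460312e-04  3.07742906e+00] 0.03386842698301988 19.99888390302658 38.55
488 [0.49113614 0.19124505] [0.59657588 0.40284677]
```

Emit:
move_arm:
  rows:
    - [1,-0.5,-30,0,1]
    - [0,0,-30,0,1]
    - [0,0,-15,0,1]
    - [0,0,-6,0,1]
    - [0,0,0,0,1]
    - [0,0,0,0,1]

```text
time: 39.2
tool_pos: [0.5539, 0.3638, 0.0212]
tool_rot: [3.14, 0.002, 3.076]
contact_force: [-0.8, 1.0, -1.2]
opening: 0.0334
grip_force: 20.0
```

Emit:
move_arm:
  rows:
    - [0,0,-3,0,1]
    - [0,0,-2,0,1]
    - [0,0,-1,0,1]
    - [0,0,0,0,1]
    - [0,0,0,0,1]

```text
time: 39.7
tool_pos: [0.5529, 0.3636, 0.0139]
tool_rot: [3.141, 0.0, 3.077]
contact_force: [0.1, -0.0, -1.0]
opening: 0.0332
grip_force: 20.0
```

Emit:
move_arm:
  rows:
    - [0,0,-1.5,0,1]
    - [0,0,0,0,1]
    - [0,0,0,0,0.2]
    - [0,0,0,0,0.1]
    - [0,0,0,0,0.04]
    - [0,0,0,0,0.04]
    - [0,0,0,0,0.04]
    - [0,0,0,0,0.04]

```text
time: 40.5
tool_pos: [0.5529, 0.3636, 0.0123]
tool_rot: [3.141, 0.0, 3.077]
contact_force: [-1.0, -0.6, 0.8]
opening: 0.0441
grip_force: 0.0
```

Emit:
move_arm:
  rows:
    - [0,0,20,0,0.04]
    - [0,0,40,0,0.04]
    - [0,-10,30,0,-0.5]
    - [0,-38,0,-0.015,-1]
    - [0,-38,0,0,-1]
    - [-1,-38,0,0,-1]
    - [0,-38,0,0,-1]
    - [0,-38,0,0,-1]
    - [0,-38,0,0,-1]
    - [0,-36,0,0,-1]
    - [0,0,0,0,-1]
    - [0,0,0,0,-1]

```text
time: 41.7
tool_pos: [0.552, 0.089, 0.1025]
tool_rot: [3.141, 0.0, 3.06]
contact_force: [0.1, -0.2, 0.4]
opening: 0.0915
grip_force: 0.0
```

```bash
python3 - <<'E'
from h import *
s=monitor.observe(); print(s['tool_pos'],s['tool_rot'],s['opening'])
im=snap('wrist','w14'); K,T=cam('wrist',np.load('pics/w14.npy'))
g=cv2.cvtColor(im,cv2.COLOR_BGR2GRAY); u,v=w2pix(K,T,(.5511,.0895,.039)).astype(int)
for p in [(.5511+.0014,.0895+.017,.022),(.5511-.0014,.0895-.017,.022),(.5511+.035,.0895-.003,.035),(.5511-.035,.0895+.003,.035)]: print(w2pix(K,T,p).round(1))
print(u,v,g[v,u-40:u+40:2].tolist(),g[v-80:v+80:4,u].tolist())
E
```

```text
[0.55204486 0.08900544 0.1024711 ] [3.14114490e+00 2.68373037e-04 3.05974306e+00] 0.09153847567541083
[342.5 247.3]
[295.6 247.2]
[318.9 299.1]
[319.2 203.3]
319 255 [153, 155, 152, 149, 152, 153, 156, 154, 151, 119, 109, 131, 148, 155, 163, 164, 164, 164, 165, 167, 164, 164, 165, 168, 170, 173, 164, 168, 161, 153, 137, 108, 74, 68, 69, 68, 72, 66, 70, 68] [167, 142, 31, 73, 69, 65, 5, 110, 167, 167, 166, 169, 164, 170, 166, 164, 163, 166, 166, 166, 164, 168, 167, 166, 163, 167, 165, 169, 166, 170, 169, 158, 68, 72, 72, 74, 71, 71, 70, 67]
```

Emit:
move_arm:
  rows:
    - [0,0.5,-30,0,-1]
    - [0,0,-30,0,-1]
    - [0,0,-17,0,-1]
    - [0,0,-9,0,-1]
    - [0,0,-5,0,-1]
    - [0,0,0,0,-1]
    - [0,0,0,0,-1]

```text
time: 42.45
tool_pos: [0.5525, 0.0904, 0.0121]
tool_rot: [3.141, 0.002, 3.062]
contact_force: [-0.3, -0.4, 0.6]
opening: 0.0917
grip_force: 0.0
```

Emit:
move_arm:
  rows:
    - [0,0,0,0,0.1]
    - [0,0,0,0,0.3]
    - [0,0,0,0,0.5]
    - [0,0,0,0,0.7]
    - [0,0,0,0,1]
    - [0,0,0,0,1]
    - [0,0,0,0,1]
    - [0,0,0,0,1]
    - [0,0,0,0,1]
    - [0,0,0,0,1]
    - [0,0,0,0,1]

```text
time: 43.55
tool_pos: [0.5518, 0.0892, 0.0113]
tool_rot: [-3.141, -0.0, 3.062]
contact_force: [-0.3, -6.3, 0.1]
opening: 0.0333
grip_force: 20.0
```

Emit:
move_arm:
  rows:
    - [0,0,20,0,1]
    - [0,0,45,0,1]
    - [0,20,25,0,1]
    - [-1,38,0,0.015,1]
    - [-1,38,0,0,1]
    - [-1,38,0,0,1]
    - [0,38,0,0,1]
    - [0,36.5,0,0,1]
    - [0,0,0,0,1]
    - [0,0,0,0,1]
    - [0,0,0,0,1]

```text
time: 44.65
tool_pos: [0.5486, 0.2978, 0.1009]
tool_rot: [-3.141, -0.001, 3.076]
contact_force: [-0.2, -0.6, -2.2]
opening: 0.0336
grip_force: 20.0
```

```bash
python3 - <<'E'
from h import *
s=monitor.observe(); print(s['tool_pos'],s['tool_rot'],s['opening'])
im=snap('wrist','w15'); K,T=cam('wrist',np.load('pics/w15.npy'))
hsv=cv2.cvtColor(im,cv2.COLOR_BGR2HSV)
m=cv2.inRange(hsv,(60,90,30),(95,255,200)); q=np.array([pix2w(K,T,x,y,.01)[:2] for y,x in np.argwhere(m)[::40]]); print(len(q),q.min(0),q.max(0))
E
```

```text
[0.54864127 0.29776112 0.10090659] [-3.14112799e+00 -8.93351954e-04  3.07634601e+00] 0.03361458897197155
419 [0.49133241 0.19712421] [0.60300422 0.40327588]
```

Carrier unmoved; lower.

Emit:
move_arm:
  rows:
    - [0,0,-30,0,1]
    - [0,0,-30,0,1]
    - [0,0,-15,0,1]
    - [0,0,-7,0,1]
    - [0,0,-4,0,1]
    - [0,0,-2,0,1]
    - [0,0,0,0,1]
    - [0,0,0,0,1]
    - [0,0,0,0,1]

```text
time: 45.6
tool_pos: [0.5492, 0.2988, 0.014]
tool_rot: [3.141, 0.001, 3.077]
contact_force: [-0.3, 0.2, -1.5]
opening: 0.0335
grip_force: 20.0
```

Emit:
move_arm:
  rows:
    - [0,0,-1.5,0,1]
    - [0,0,0,0,1]
    - [0,0,0,0,0.2]
    - [0,0,0,0,0.1]
    - [0,0,0,0,0.04]
    - [0,0,0,0,0.04]
    - [0,0,0,0,0.04]
    - [0,0,0,0,0.04]

```text
time: 46.4
tool_pos: [0.5489, 0.2985, 0.0118]
tool_rot: [3.142, -0.0, 3.077]
contact_force: [0.0, 0.1, -0.1]
opening: 0.0441
grip_force: 0.0
```

Emit:
move_arm:
  rows:
    - [0,0,20,0,0.04]
    - [0,0,40,0,0.04]
    - [0,-10,30,0,-0.5]
    - [-13,-32,0,-0.015,-1]
    - [-13,-32,0,0,-1]
    - [-13,-32,0,0,-1]
    - [-13,-32,0,0,-1]
    - [-14,-32,0,0,-1]
    - [-14,-32,0,0,-1]
    - [0,0,0,0,-1]
    - [0,0,0,0,-1]
    - [0,0,0,0,-1]

```text
time: 47.6
tool_pos: [0.4696, 0.0971, 0.102]
tool_rot: [3.141, 0.001, 3.062]
contact_force: [-0.9, 1.0, 0.5]
opening: 0.0917
grip_force: 0.0
```

```bash
python3 - <<'E'
from h import *
s=monitor.observe(); print(s['tool_pos'],s['tool_rot'],s['opening'])
im=snap('wrist','w16'); K,T=cam('wrist',np.load('pics/w16.npy'))
g=cv2.cvtColor(im,cv2.COLOR_BGR2GRAY); c=np.array([.4687,.0961]); u,v=w2pix(K,T,(*c,.039)).astype(int)
for d in [(.0014,.017,.022),(-.0014,-.017,.022),(.035,-.003,.035),(-.035,.003,.035)]: print(w2pix(K,T,(*(c+d[:2]),d[2])).round(1))
print(u,v,g[v,u-40:u+40:2].tolist(),g[v-80:v+80:4,u].tolist())
E
```

```text
[0.46955012 0.09714489 0.10200619] [3.14112839e+00 1.02227186e-03 3.06206009e+00] 0.09168732565811433
[340.5 247.7]
[293.4 247.6]
[316.6 299.6]
[317.  203.7]
316 255 [154, 158, 155, 157, 155, 157, 159, 157, 160, 148, 109, 133, 154, 171, 177, 176, 179, 178, 176, 174, 179, 175, 171, 173, 169, 170, 172, 173, 170, 164, 154, 133, 101, 70, 73, 73, 72, 78, 73, 75] [90, 69, 48, 78, 63, 7, 107, 176, 180, 179, 176, 175, 178, 176, 176, 179, 173, 177, 173, 175, 179, 173, 175, 176, 172, 176, 175, 173, 175, 174, 178, 73, 71, 74, 72, 69, 73, 75, 74, 76]
```

Emit:
move_arm:
  rows:
    - [-3,0,-30,0,-1]
    - [0,0,-30,0,-1]
    - [0,0,-17,0,-1]
    - [0,0,-9,0,-1]
    - [0,0,-4.5,0,-1]
    - [0,0,0,0,-1]
    - [0,0,0,0,-1]

```text
time: 48.35
tool_pos: [0.4665, 0.0968, 0.012]
tool_rot: [3.141, 0.001, 3.062]
contact_force: [-0.2, -0.7, -0.4]
opening: 0.0921
grip_force: 0.0
```

Emit:
move_arm:
  rows:
    - [0,0,0,0,0.1]
    - [0,0,0,0,0.3]
    - [0,0,0,0,0.5]
    - [0,0,0,0,0.7]
    - [0,0,0,0,1]
    - [0,0,0,0,1]
    - [0,0,0,0,1]
    - [0,0,0,0,1]
    - [0,0,0,0,1]
    - [0,0,0,0,1]
    - [0,0,0,0,1]

```text
time: 49.45
tool_pos: [0.4658, 0.0963, 0.0113]
tool_rot: [-3.141, -0.0, 3.062]
contact_force: [0.2, -3.8, 1.2]
opening: 0.0333
grip_force: 20.0
```

Emit:
move_arm:
  rows:
    - [0,0,20,0,1]
    - [0,0,45,0,1]
    - [0,10,25,0,1]
    - [19,31,0,0.015,1]
    - [19,31,0,0,1]
    - [20,31,0,0,1]
    - [20,32.5,0,0,1]
    - [0,0,0,0,1]
    - [0,0,0,0,1]
    - [0,0,0,0,1]

```text
time: 50.45
tool_pos: [0.543, 0.2314, 0.1008]
tool_rot: [-3.141, -0.002, 3.077]
contact_force: [-0.7, 0.5, -1.3]
opening: 0.0333
grip_force: 20.0
```

```bash
python3 - <<'E'
from h import *
s=monitor.observe(); print(s['tool_pos'],s['tool_rot'],s['opening'])
im=snap('wrist','w17'); K,T=cam('wrist',np.load('pics/w17.npy'))
hsv=cv2.cvtColor(im,cv2.COLOR_BGR2HSV)
m=cv2.inRange(hsv,(60,90,30),(95,255,200)); q=np.array([pix2w(K,T,x,y,.01)[:2] for y,x in np.argwhere(m)[::40]]); print(len(q),q.min(0),q.max(0))
E
```

```text
[0.54297992 0.23143358 0.10076021] [-3.14108553e+00 -1.67710705e-03  3.07654788e+00] 0.03332722263188939
347 [0.49117926 0.19586814] [0.60338351 0.40464318]
```

Emit:
move_arm:
  rows:
    - [0.5,0.5,-30,0,1]
    - [0,0,-30,0,1]
    - [0,0,-15,0,1]
    - [0,0,-7,0,1]
    - [0,0,-4,0,1]
    - [0,0,-2,0,1]
    - [0,0,-1,0,1]
    - [0,0,0,0,1]
    - [0,0,0,0,1]

```text
time: 51.4
tool_pos: [0.5447, 0.2327, 0.0129]
tool_rot: [3.141, 0.001, 3.077]
contact_force: [-0.5, 0.7, -1.8]
opening: 0.0334
grip_force: 20.0
```

Emit:
move_arm:
  rows:
    - [0,0,-0.5,0,1]
    - [0,0,0,0,1]
    - [0,0,0,0,0.2]
    - [0,0,0,0,0.1]
    - [0,0,0,0,0.04]
    - [0,0,0,0,0.04]
    - [0,0,0,0,0.04]
    - [0,0,0,0,0.04]

```text
time: 52.2
tool_pos: [0.5444, 0.2325, 0.0117]
tool_rot: [3.142, -0.0, 3.077]
contact_force: [-0.5, 0.2, 0.5]
opening: 0.0438
grip_force: 0.0
```

Emit:
move_arm:
  rows:
    - [0,0,20,0,0.04]
    - [0,0,40,0,0.04]
    - [0,0,40,0,-0.5]
    - [0,-20,40,0,-1]
    - [0,-45,10,0,-1]
    - [0,-45,10,0,-1]
    - [0,-45,0,0,-1]
    - [0,-45,0,0,-1]
    - [0,0,0,0,-1]

```text
time: 53.1
tool_pos: [0.5445, 0.0277, 0.172]
tool_rot: [-3.14, 0.0, 3.071]
contact_force: [-0.7, 0.6, 0.3]
opening: 0.0907
grip_force: 0.0
```

```bash
python3 - <<'E'
from h import *
s=monitor.observe(); print(s['tool_pos'],s['opening'],s['time'])
im=snap('side','s4'); w=snap('scene','sc4')
a=cv2.resize(im[190:350,215:415],None,fx=2,fy=2,interpolation=cv2.INTER_CUBIC); b=cv2.resize(im[180:240,245:315],(400,320),interpolation=cv2.INTER_CUBIC)
cv2.imwrite('pics/fin.png',np.hstack([a,b]))
E
```

```text
[0.54445445 0.02765219 0.17200939] 0.09072913642957073 53.1
```

View pics/fin.png

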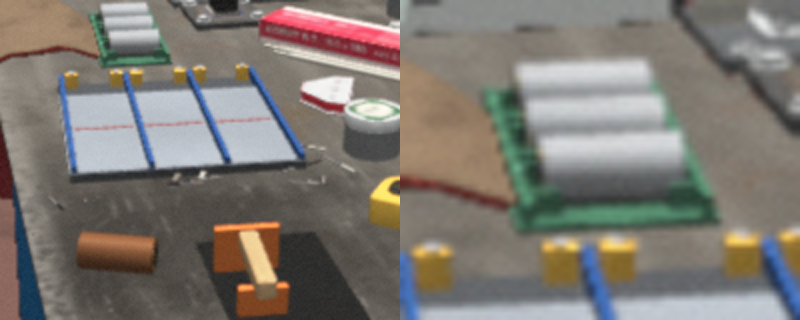

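```bash
python3 - <<'E'
from h import *
K,T=cam('side'); 
for n,u,v,z in [('bl top L',214,226,.048),('bl top R',279,224,.048),('bl bot L',214,271,.003),('foot topL',238,290,.031),('footR',288,283,.031)]:
    print(n,(pix2w(K,T,u/2+215,v/2+190,z)*1000).round(1))
im=cv2.imread('pics/side0.png'); im2=cv2.imread('pics/s4.png')
for i in (im,im2):
    hsv=cv2.cvtColor(i,cv2.COLOR_BGR2HSV); m=cv2.inRange(hsv,(6,170,150),(16,255,255)); m[:290]=0;m[370:]=0;m[:,:305]=0;m[:,420:]=0
    n,l,st,c=cv2.connectedComponentsWithStats(m); print([st[k].tolist() for k in range(1,n) if st[k,4]>30])
E
```

```text
bl top L [ 499.7 -372.2   48. ]
bl top R [ 558.4 -382.2   48. ]
bl bot L [ 499.6 -375.2    3. ]
foot topL [ 498.7 -456.6   31. ]
footR [ 543.4 -455.7   31. ]
[[342, 301, 31, 5, 54]]
[[322, 302, 32, 4, 64]]
```

```bash
python3 -c "
from cell import workorder
print(workorder.hand_in())"
```

```text
the job is handed in; nothing more can be done
None
```

The job is handed in at about 53 s: all three rolls were rolled home with the paddle and now lie flat in the carrier's wells. The paddle was knocked aside after I set it down, but it still stands upright on the mat, about 31 mm off centre, within the 55 mm limit. The hand-in returned no verdict.

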